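# Hold down the coverslip press through its guard window

### The arm

A 6-joint arm with a two-finger parallel gripper is mounted at the origin on the work surface. World frame = base frame: x ahead of the robot, y to its left, z up, the work surface at z = 0. Lengths are in m, angles in rad, forces in N, time in s.
With the tool pointing down it reaches from about 0.25 to 0.775 m from the base axis. Payload 4 kg.
Tool frame: the origin (TCP) lies between the finger pads; the fingertips stand 22 mm ahead of it and the grasp point (between the pads) lies 3 mm ahead of it; z points along the fingers, y is the line along which they close (so a half turn about z gives the same grasp; the last joint's range is limited). The gripper opens to 85 mm and grips with 20 to 120 N. Pads are 22 mm wide; open, the fingers measure 114 mm over their backs; the gripper's body (76 mm by 85 mm) begins 54 mm behind the grasp point. The pads swing forward as they close: fully open they stand 13 mm farther back than shut.
Start: joints at [1.091, 0.087, 1.371, -0, 1.684, -0.103], TCP at [0.202, 0.511, 0.253] pointing down, gripper open.
Joint ranges: [-3.1, 3.1], [-0.76, 2.03], [0.27, 2.55], [-1.08, 4.22], [0.17, 2.65], [-2.57, 2.57]. Speed limits (rad/s): [2.79, 2.79, 3.14, 3.14, 3.14, 3.14].

### API

Orientations are given as a rotation vector (axis times angle).
In Python, from rig import arm, camera, camera_model, close_job gives the robot as it stands.
- The arm moves only by the tool step_arm, never from a script. Its argument "moves" is a list of rows, each a list of 7 numbers: the finger opening in m, from 0 to 0.0854, then the shift along the tool's x, y, z in m, then the turn, a rotation vector about the tool's x, y, z in degrees. In form: [[gripper, dx, dy, dz, ax, ay, az], ...]. A call has 1 to 20 rows; each row is the pose to reach, as a shift and turn from the pose commanded when the call began, along the tool's axes at that moment; what a row does not reach only later rows make up. A row lasts 1/12 s, in which the tool goes at most 41.7 mm and 7.16 degrees, less where a joint would pass 70% of its speed; a pose out of reach is approached as far as the arm can. A call with a gripper value outside its range is refused whole. The fingers move at their own pace and stop on an object; "force" is the grip in N (left out, the last holds). Time passes only in rows, so rows that repeat a pose let the fingers close. It gives the time, the measured TCP pose, the force, the opening and the grip force at its end, in the units of the state.
- arm.read_state(): the state, without advancing time (a new reading comes with each control period).
- camera(name): name is "side" or "top"; returns (picture, depth): 400x640x3 uint8, blue, green, red; 400x640 float32, m along the optical axis (not along the pixel's ray), 0 where there is no reading.
- camera_model(name): a dict with "mtx" (3x3 intrinsics, pixels), "D" ([k1, k2, p1, p2, k3] as OpenCV has them; the pictures are not rectified), "world_from_camera" (4x4, takes a point from camera to world coordinates). Camera axes: x right, y up, looking along -z (the intrinsics and any distortion apply to the point x, -y, -z); pixel columns grow to the right and rows downward; lengths in m; the calibration is good to about 2 mm. A picture is of the moment at which its call begins. camera_model takes no time and is no camera call.
- close_job(): hands the job in; it is judged then, once.
The state is a dict: "clock": time; "qpos": joint angles; "dq": joint speeds; "tau": joint torques, N m; "ee_pos": TCP position; "orientation": TCP orientation; "ft_force": force on the tool from outside, world axes, zero at the start; "moment": the same for the moment, N m; "gripper_width": finger opening in m; "finger_force": force on a finger pad.
Only numpy, scipy, OpenCV 4.12 (cv2) and the standard library are available. Lean on these libraries where they do the work, as an engineer would, in place of code of your own. Each camera call takes 0.05 s, during which the arm holds its last target. There are 200 camera calls.

### The job

Reach down through the guard window over the lever of the bay that holds the stained slide (not the bay with the empty carrier), press that lever's red paddle down as far as it goes, and finish while still holding it down so that the pad keeps pressing on the slide. Do not touch the guard or its yellow window frame, do not press the other lever, and leave both carriers and the things standing around where they are: nothing is to be picked up.

Things in the scene. Friction and masses are not known exactly. Their poses are not given: they have to be found in the camera images.
- press: two-bay coverslip press, fixed to the bench: grey base 260 (x) x 330 (y) x 20 mm, the origin under its centre on the bench; x points away from its front, y along its width, z up. Each bay (80 mm either side of the middle) has a lever with a red paddle and, under the lever 80 mm farther from the front than the paddle, a nest with one slide carrier
- guard: the guard over the press: a clear 8 mm sheet (top at 100 mm above the bench, underside 92 mm) with clear front and side panels, same origin and axes as the press. It has one open window over each red paddle, 90 x 90 mm, edged by a yellow frame 8 mm wide and as thick as the sheet. It must not be touched
- left_window (a point): centre of the left (+y) window opening, level with the top face of the guard, straight above the left paddle; the opening reaches 45 mm from it along the press's x and y
- right_window (a point): the same for the right (-y) window
- left_paddle (a point): centre of the top face of the left (+y) lever's red paddle (30 mm along the lever, 32 mm wide, 8 mm thick, 140 mm from the hinge), at rest 84 mm above the bench, 16 mm below the top of the guard
- right_paddle (a point): the same for the right lever
- lever_left (a joint): the left lever of the press: steel bar hinged at the bay's far end, its red paddle nearest the robot. In rad: 0 = level at rest, grows as the paddle is pressed down, stop at 0.17 (paddle about 24 mm lower). Sprung: about 1.5 N on the paddle starts it, 5 to 6 N holds it at the stop; let go, it springs back up. Its pad meets the carrier after about 0.05 rad
- lever_right (a joint): the right lever of the press: steel bar hinged at the bay's far end, its red paddle nearest the robot. In rad: 0 = level at rest, grows as the paddle is pressed down, stop at 0.17 (paddle about 24 mm lower). Sprung: about 1.5 N on the paddle starts it, 5 to 6 N holds it at the stop; let go, it springs back up. Its pad meets the carrier after about 0.05 rad
- pad_left: black rubber dome, 22 mm across, hanging under the left lever; it is what bears on the carrier
- pad_right: the same under the right lever
- slide (a point): centre of the top face of the pale glass slide (76 x 26 mm) with three purple stained spots and a white end label, lying on the loaded carrier; it is in one of the two bays, under the lever's bar, its length across the bay, 32 mm above the bench
- carrier_loaded: loose black plastic carrier 36 x 100 x 10 mm that holds the slide, 12 mm high with it; origin under its centre, y along its length
- carrier_empty: the same black carrier without a slide, in the other bay
- dropper_amber: amber dropper bottle with red bulb, 42 mm across, 103 mm tall, standing beside the press; origin at its foot
- dropper_purple: purple dropper bottle with red bulb, 42 mm across, 103 mm tall, beside the press; origin at its foot
- stain_jar: small amber jar with white lid, 40 mm across, 65 mm tall, beside the press; origin at its foot
- slide_box: closed green plastic slide box 50 x 85 x 32 mm, beside the press; origin under its centre
- red_box: open red tray 100 x 70 x 25 mm at the left near the robot; origin under its centre
- flask: stoppered glass flask, 74 mm across, 103 mm tall, at the right near the robot; origin at its foot

How it is judged:
At the end, for the whole second after the job is handed in: The lever of the bay with the slide is held down beyond 0.12 rad (stop 0.17) and its pad bears on the loaded carrier with more than 1.5 N; the other lever is up (under 0.03 rad); both carriers are within 10 mm of where they started (((y of slide in the frame of press above 0 m and value of joint lever_left above 0.12 rad and contact force between pad_left and carrier_loaded above 1.5 N) or (not (y of slide in the frame of press above 0 m) and value of joint lever_right above 0.12 rad and contact force between pad_right and carrier_loaded above 1.5 N)) and ((y of slide in the frame of press above 0 m and value of joint lever_right below 0.03 rad) or (not (y of slide in the frame of press above 0 m) and value of joint lever_left below 0.03 rad)) and distance of each of carrier_loaded, carrier_empty from where it was at the start of the episode below 0.01 m); the arm keeps its last pose, push and grip.
It fails at once if the robot touches the guard or its window frame (over 0.5 N) (contact force between any of the fingers, the arm and guard above 0.5 N).
It fails at once if the lever of the bay without the slide is pressed (over 0.04 rad) ((y of slide in the frame of press above 0 m and value of joint lever_right above 0.04 rad) or (not (y of slide in the frame of press above 0 m) and value of joint lever_left above 0.04 rad)).
It fails at once if a carrier is lifted, carried or shifted by more than 10 mm (distance of any of carrier_loaded, carrier_empty from where it was at the start of the episode above 0.01 m).
It fails at once if a thing standing around is lifted, knocked over or moved by more than 20 mm (distance of any of dropper_amber, dropper_purple, stain_jar, slide_box, red_box, flask from where it was at the start of the episode above 0.02 m or angle between any of dropper_amber, dropper_purple, stain_jar, slide_box, red_box, flask's own z axis and vertical above 0.5 rad).
It also fails if it takes over 32 s, if anything falls off the work surface, if the arm or the gripper's body presses on something with over 40 N, if the wrist force passes 120 N, or if a joint passes its speed limit or range.

## Working session

There is one attempt and no reset: what is moved stays moved. The work goes in short steps, Python scripts to look and compute and a tool call to move; the robot and the scene stay as the last step left them, time stands still between calls to the robot, and variables do not carry over. Pictures are saved under pics/ and viewed, at most 10 in all, crops included, and the job is handed in when it is done.

Besides the shell and the picture viewer there is one more tool, called after "Emit:" in YAML: its name, and indented under it one key for each argument. step_arm: Moves the arm, as the interface text tells. Its arguments: {"type":"object","properties":{"moves":{"type":"array","items":{"type":"array","items":{"type":"number"}}},"force":{"type":"number"}},"required":["moves"]}

```bash
mkdir -p pics
cat > h.py <<'E'
import numpy as np, cv2
from rig import arm, camera, camera_model, close_job
def to_world(name,u,v,d):
    m=camera_model(name); K=np.array(m["mtx"]);D=np.array(m["D"])
    p=cv2.undistortPoints(np.array([[[u,v]]],float),K,D)[0,0]
    return (np.array(m["world_from_camera"])@[p[0]*d,-p[1]*d,-d,1])[:3]
def at_z(name,u,v,z):
    a=to_world(name,u,v,0);b=to_world(name,u,v,1)
    return a+(b-a)*(z-a[2])/(b[2]-a[2])
E
python3 - <<'E'
from h import *
for n in("top","side"):
    p,d=camera(n); cv2.imwrite(f"pics/{n}0.png",p); np.save(n+"_d.npy",d)
    print(n,np.round(camera_model(n)["world_from_camera"],3).tolist())
print(arm.read_state())
E
```

```text
top [[0.009, 0.989, -0.149, 0.359], [-1.0, 0.009, 0.0, 0.007], [0.002, 0.149, 0.989, 1.026], [0.0, 0.0, 0.0, 1.0]]
side [[0.934, 0.257, -0.247, 0.233], [-0.356, 0.649, -0.672, -0.764], [-0.013, 0.716, 0.698, 0.888], [0.0, 0.0, 0.0, 1.0]]
{'clock': 0.1, 'qpos': array([ 1.09087220e+00,  8.78679300e-02,  1.37213732e+00, -9.22555076e-06,
        1.68362401e+00, -1.03134365e-01]), 'dq': array([-3.53836953e-05, -3.27814951e-03, -1.86584208e-03, -6.22093968e-04,
        1.97886173e-04, -1.45260312e-03]), 'tau': array([ 2.27882141e-03, -3.53012860e+01, -3.14219248e+01, -1.29044747e-04,
        7.98590801e-03, -3.38753375e-05]), 'ee_pos': array([0.20219359, 0.51103081, 0.25224599]), 'orientation': array([-5.88258400e-01, -3.08543751e+00,  3.06768668e-03]), 'ft_force': array([ 0.7855983 , -0.40442654, -0.43602063]), 'moment': array([-0.02772519, -0.02725309, -0.01937734]), 'finger_force': 0.0, 'gripper_width': 0.085159783389619}
```

View pics/top0.png

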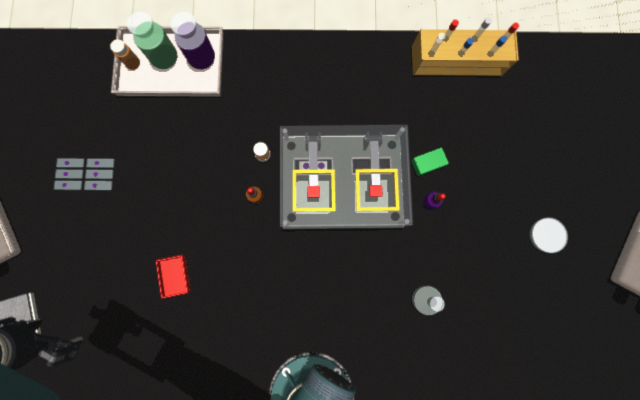

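View pics/side0.png

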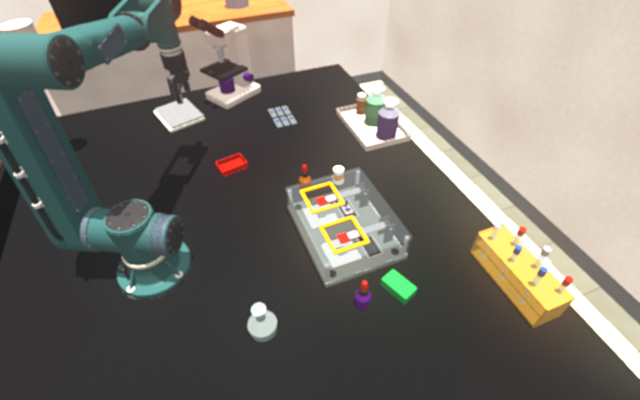

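The top view shows the press at about (345,177). The left bay (+y) seems to hold the slide, near (313,165), and the right bay's nest is dark. I'll zoom in to check and measure.

Run:
```python
from h import *
p=cv2.imread("pics/top0.png"); d=np.load("top_d.npy")
cv2.imwrite("pics/c.png",cv2.resize(p[120:235,240:460],None,fx=3.6,fy=3.6,interpolation=cv2.INTER_CUBIC))
hsv=cv2.cvtColor(p,cv2.COLOR_BGR2HSV)
m=cv2.inRange(hsv,(22,120,120),(38,255,255)); m[:160]=0
n,l,s,c=cv2.connectedComponentsWithStats(m)
for i in range(1,n):
    if s[i,4]>60:
        pts=np.argwhere(l==i)[:,::-1].astype(np.float32)
        W=np.array([at_z("top",u,v,.1)[:2] for u,v in pts])
        r=cv2.minAreaRect((W*1000).astype(np.float32)); print("yel",s[i],r, np.median(d[l==i]), at_z("top",*pts.mean(0),.1), to_world("top",*pts.mean(0),np.median(d[l==i])))
m=cv2.inRange(hsv,(0,150,120),(6,255,255))|cv2.inRange(hsv,(174,150,120),(180,255,255))
n,l,s,c=cv2.connectedComponentsWithStats(m)
for i in range(1,n):
    if s[i,4]>40: print("red",s[i],at_z("top",*c[i],.084),np.median(d[l==i]), to_world("top",*c[i],np.median(d[l==i])))
```

```text
yel [293 169  43  43 531] ((523.7041625976562, -3.3319931030273438), (107.37989807128906, 105.0034408569336), 0.8692726492881775) 0.94132614 [ 0.52410924 -0.00366399  0.1       ] [ 0.52435591 -0.00368064  0.09861587]
yel [355 168  45  43 599] ((526.7377319335938, -162.02491760253906), (107.94180297851562, 107.06402587890625), 1.6012721061706543) 0.94227177 [ 0.52708685 -0.16436459  0.1       ] [ 0.52741734 -0.16470274  0.09817845]
red [370 185  12  12 131] [ 0.52540095 -0.16082153  0.084     ] 0.95641446 [ 0.52547503 -0.16089651  0.08358045]
red [308 186  12  12 128] [ 0.52217738 -0.00259572  0.084     ] 0.9559914 [ 0.52226939 -0.0026014   0.08346856]
red [ 156  255   32   43 1006] [0.30707037 0.34536175 0.084     ] 1.0021493 [0.30261722 0.37425842 0.00346796]
```

View pics/c.png

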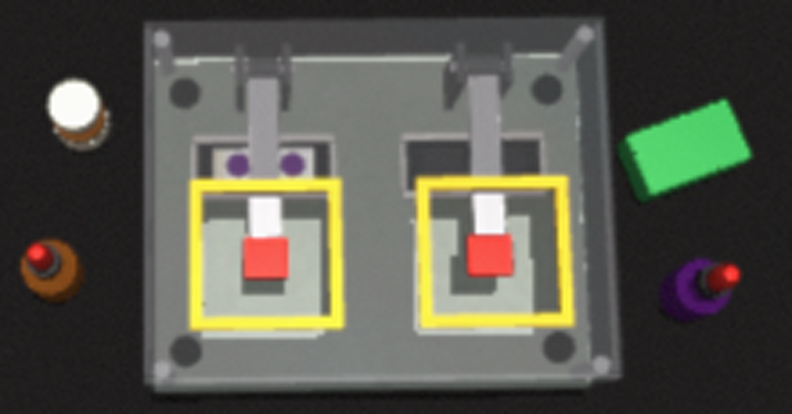

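The crop confirms it: the slide with purple spots lies in the left (+y) bay, whose paddle is at crop (265,257), and the right carrier is empty. Next I'll work out the move in tool axes.

```bash
cat >> h.py <<'E'
from scipy.spatial.transform import Rotation as R
def plan(target,yaw_deg=0.):
    s=arm.read_state(); r=R.from_rotvec(s["orientation"])
    print("shift mm",np.round(r.inv().apply(np.array(target)-s["ee_pos"])*1000,1))
    M=r.as_matrix(); print(np.round(M,3).tolist())
    y=np.degrees(np.arctan2(M[1,1],M[0,1])); print("tool y heading",y)
    for k in range(-2,3):
        g=R.from_matrix(np.array([[np.cos(a:=np.radians(yaw_deg+90*k)),np.sin(a),0],[np.sin(a),-np.cos(a),0],[0,0,-1]]))
        print(k,np.round((r.inv()*g).as_rotvec(degrees=True),2))
E
python3 -c "
from h import *
plan([.5225,-.003,.20],1.2)"
```

```text
shift mm [-487.  -360.    52.9]
[[-0.93, 0.368, -0.001], [0.368, 0.93, -0.002], [0.0, -0.002, -1.0]]
tool y heading 68.41148936930001
-2 [ -0.11  -0.03 -22.79]
-1 [-6.0000e-02 -1.2000e-01 -1.1279e+02]
0 [-5.0000e-02  1.6000e-01  1.5721e+02]
1 [-1.100e-01  6.000e-02  6.721e+01]
2 [ -0.11  -0.03 -22.79]
```

Emit:
step_arm:
  moves:
    - [0,-30,0,0,0,0,0]

```text
clock: 0.18
ee_pos: [0.236, 0.4981, 0.2527]
orientation: [-0.573, -3.084, -0.0]
ft_force: [0.5, -0.1, -0.5]
gripper_width: 0.0752
finger_force: 0.0
```

I gave that row in mm where the tool takes m. It was clamped to one safe 42 mm step in the right direction. Continuing in metres.

Emit:
step_arm:
  moves:
    - [0,-0.03,-0.024,0.003,0,0,-2]
    - [0,-0.06,-0.048,0.006,0,0,-4]
    - [0,-0.09,-0.072,0.01,0,0,-6]
    - [0,-0.12,-0.096,0.013,0,0,-8]
    - [0,-0.15,-0.12,0.016,0,0,-10]
    - [0,-0.18,-0.145,0.02,0,0,-12]
    - [0,-0.21,-0.17,0.025,0,0,-14]
    - [0,-0.24,-0.194,0.03,0,0,-16]
    - [0,-0.27,-0.218,0.035,0,0,-18]
    - [0,-0.3,-0.242,0.04,0,0,-20]
    - [0,-0.33,-0.266,0.045,0,0,-22]
    - [0,-0.36,-0.29,0.05,0,0,-22.8]
    - [0,-0.39,-0.315,0.053,0,0,-22.8]
    - [0,-0.42,-0.34,0.053,0,0,-22.8]
    - [0,-0.445,-0.36,0.053,0,0,-22.8]
    - [0,-0.445,-0.36,0.053,0,0,-22.8]
    - [0,-0.445,-0.36,0.053,0,0,-22.8]

```text
clock: 1.6
ee_pos: [0.5225, -0.0037, 0.1994]
orientation: [0.028, -3.14, -0.001]
ft_force: [0.3, 0.8, 0.0]
gripper_width: 0.0
finger_force: 0.0
```

Run:
```python
from h import *
plan([.5225,-.003,.13],1.2)
p,d=camera("side"); cv2.imwrite("pics/s1.png",cv2.resize(p[100:290,230:450],None,fx=3,fy=3,interpolation=cv2.INTER_CUBIC))
```

```text
shift mm [-0.1  0.7 69.4]
[[-1.0, -0.018, -0.002], [-0.018, 1.0, 0.001], [0.002, 0.001, -1.0]]
tool y heading 91.02516499564274
-2 [ 0.04 -0.11 -0.17]
-1 [ 1.200e-01 -5.000e-02 -9.017e+01]
0 [-1.7000e-01 -7.0000e-02  1.7983e+02]
1 [-5.000e-02 -1.200e-01  8.983e+01]
2 [ 0.04 -0.11 -0.17]
```

View pics/s1.png

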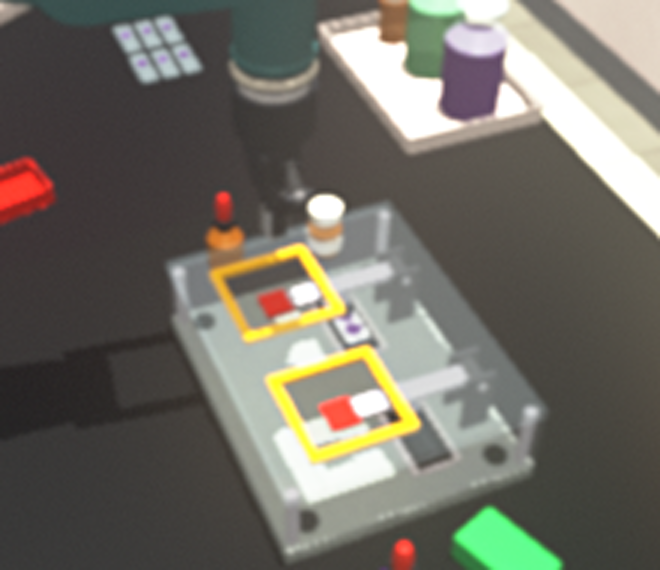

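The closed fingers (crop about (280,210)) hang above the left window and clear everything. Descending to just above the paddle.

Emit:
step_arm:
  moves:
    - [0,0,0,0.025,0,0,0]
    - [0,0,0,0.05,0,0,0]
    - [0,0,0,0.07,0,0,0]
    - [0,0,0,0.085,0,0,0]
    - [0,0,0,0.085,0,0,0]
    - [0,0,0,0.085,0,0,0]

```text
clock: 2.15
ee_pos: [0.5213, -0.0009, 0.1147]
orientation: [0.036, -3.139, -0.001]
ft_force: [0.2, 0.2, 0.6]
gripper_width: 0.0002
finger_force: 0.0
```

Run:
```python
from h import *
p,d=camera("side"); cv2.imwrite("pics/s2.png",cv2.resize(p[130:290,260:420],None,fx=3.7,fy=3.7,interpolation=cv2.INTER_CUBIC))
```

```text
(no output)
```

View pics/s2.png

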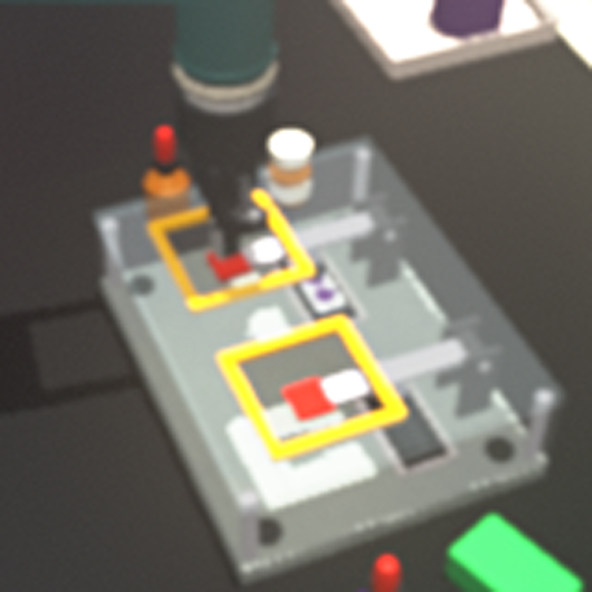

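The fingertips are over the left paddle (crop (230,258)), clear of the frame on all sides. Pressing down now.

Emit:
step_arm:
  moves:
    - [0,0,-0.002,0.008,0,0,0]
    - [0,0,-0.002,0.014,0,0,0]
    - [0,0,-0.002,0.02,0,0,0]
    - [0,0,-0.002,0.026,0,0,0]
    - [0,0,-0.002,0.03,0,0,0]
    - [0,0,-0.002,0.03,0,0,0]
    - [0,0,-0.002,0.03,0,0,0]

```text
clock: 2.78
ee_pos: [0.5239, -0.0045, 0.0863]
orientation: [-0.033, 3.138, 0.0]
ft_force: [2.5, 0.6, 4.5]
gripper_width: -0.0003
finger_force: 2.2
```

Emit:
step_arm:
  moves:
    - [0,0,0.001,0.002,0,0,0]
    - [0,0,0.001,0.004,0,0,0]
    - [0,0,0.001,0.005,0,0,0]
    - [0,0,0.001,0.005,0,0,0]
    - [0,0,0.001,0.005,0,0,0]

```text
clock: 3.2
ee_pos: [0.5244, -0.0043, 0.083]
orientation: [-0.033, 3.136, -0.003]
ft_force: [-0.1, -1.1, 10.7]
gripper_width: -0.0001
finger_force: 5.1
```

Emit:
step_arm:
  moves:
    - [0,0,0,0.001,0,0,0]
    - [0,0,0,0.001,0,0,0]
    - [0,0,0,0.001,0,0,0]
    - [0,0,0,0.001,0,0,0]

```text
clock: 3.53
ee_pos: [0.5244, -0.0043, 0.0828]
orientation: [-0.033, 3.136, -0.003]
ft_force: [-1.0, -0.6, 13.6]
gripper_width: 0.0003
finger_force: 6.8
```

Run:
```python
from h import *
p,d=camera("side"); cv2.imwrite("pics/s3.png",cv2.resize(p[130:290,260:420],None,fx=3.7,fy=3.7,interpolation=cv2.INTER_CUBIC))
for _ in range(3): camera("top"); s=arm.read_state(); print(s["ee_pos"],s["ft_force"])
```

```text
[ 0.52442016 -0.00431834  0.08276616] [-0.66393406 -0.73351172 12.75105302]
[ 0.5244515  -0.00433248  0.08276503] [-1.45829991 -0.88958198 13.14553566]
[ 0.52441861 -0.00431669  0.08275737] [-1.59457174 -0.88257559 13.60687207]
```

View pics/s3.png

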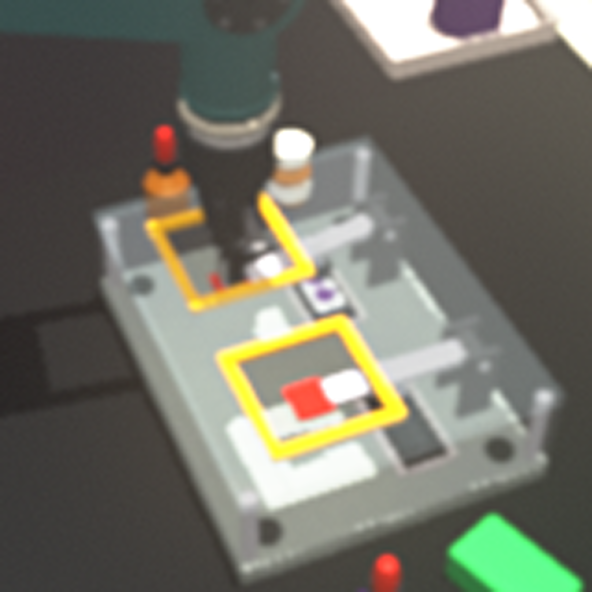

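The left paddle is down under the fingertips (crop (225,280)), with the tips at about 61 mm above the bench and a steady 13 N. That is at the stop. The right lever is still up, so I'm handing in.

```bash
python3 -c "
from rig import close_job
print(close_job())"
```

```text
the job is handed in; nothing more can be done
None
```

I handed the job in with the left lever (the bay with the stained slide) pressed to its stop and held there at about 13 N; I saw no contact with the guard, and the right lever was still up.

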